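# Take the next stop-motion frame

## Task

Take the next frame of the stop-motion film: with the fingertips gently push, without gripping it, the grey sled that carries the tugboat along its rail until its black pointer stands in front of the blue marker, and take the finger off it. Then press the red button lightly to take the picture, let it come back up, and withdraw. Keep off the tugboat itself, the two markers and the green and black buttons, and leave everything else on the table where it is.

Things in the scene. Friction and masses are not known exactly. Their poses are not given: they have to be found in the camera images.
- rail: Aluminium rail fixed to the table, 400 mm long along its own y axis, top 16 mm above the table; the 10 mm thick black end stops are 22 mm high and 50 mm wide. Origin: middle of its underside, on the table. Its x axis points to the side where the markers stand. Its place and yaw (up to 17 degrees) vary.
- sled (a joint): Position of the grey sled along the rail's y axis, in m; 0 when the sled is at the rail's middle, positive towards the rail's +y; travel -0.145 to 0.145. It starts within 0.03 of the middle. It slides with about 1.5 N of friction, stays where it is left, and can be pushed either way on its end faces.
- sled_top (a point): Centre of the grey sled's top face, 50 mm above the table. The sled is a block 90 mm by 90 mm, in line with the rail, from 16 to 50 mm above the table; its two end faces lie 45 mm from this point along the rail's y and are flat and free to push. Axes as the rail's.
- sled_pointer (a point): Tip of the black pointer (4 mm wide) on the sled's marker side, 65 mm from the sled's middle along the rail's x, 43 mm above the table. Axes as the rail's.
- tugboat (a point): Foot of the small wooden tugboat glued on top of the sled's middle, 50 mm long along the rail, 26 mm wide, wooden hull, white cabin, green funnel; its funnel ends 91 mm above the table. The point is the middle of its underside, 51 mm above the table. Not to be touched.
- mark_blue: Blue upright marker plate on a white foot, 16 mm wide along the rail, 6 mm thick, 50 mm high, fixed to the table beside the rail, 85 mm from the rail's middle line on its +x side, facing the pointer. Origin: middle of the underside; axes as the rail's. It stands 75 to 115 mm from the rail's middle along the rail, at either end: the pointer belongs in front of it.
- mark_orange: Orange marker plate of the same kind and size, towards the other end of the rail (for another shot).
- red_top (a point): Centre of the top of the red button's cap (44 mm across), 24 mm above the table; the cap stands in a round white housing 60 mm across and 12 mm high, fixed to the table. The three buttons stand in a row to the right of the rail, in any order.
- red (a joint): How far the red button is pressed, in m: 0 up, 0.008 fully down. It begins to yield at about 2 N, takes about 4 N half way and 6 N fully down, and springs back; half way takes the picture.
- green_top (a point): Centre of the top of the green button's cap, same kind and size as the red one (playback; leave alone).
- green (a joint): How far the green button is pressed, in m (0 up, 0.008 down).
- black_top (a point): Centre of the top of the black button's cap in its white housing, same kind and size as the red one (deletes the last frame; leave alone).
- black (a joint): How far the black button is pressed, in m (0 up, 0.008 down).
- tree_tall: Loose dark green cone tree, 44 mm wide, 85 mm high, behind the markers. Origin: middle of the underside. Leave alone.
- tree_small: Loose light green cone tree, 44 mm wide, 70 mm high, behind the markers. Origin: middle of the underside. Leave alone.
- glue_stick: Loose upright glue stick, 29 mm across, 86 mm high, white with a purple cap. Origin: middle of the underside. Leave alone.
- phone: Loose black phone lying flat, 150 by 72 by 9 mm, long side along its x. Origin: middle of the underside. Leave alone.
- tape_roll: Loose roll of beige tape lying flat, 64 mm across, 19 mm high. Origin: middle of the underside. Leave alone.
Mind the look-alikes: they are no part of the job. Leave any purple look-alike of the part that bears red_top alone.

How it is judged:
By the outcome, as a careful person would: the job done as asked, in the order asked, and still so for the second after the job is handed in, with the robot touching nothing.
It also fails if it takes over 45 s, if anything falls off the work surface, if the arm or the gripper's body presses on something with over 40 N, if the wrist force passes 120 N, or if a joint passes its speed limit or range.

## Robot

A 7-joint arm with a two-finger parallel gripper is mounted at the origin on the work surface. World frame = base frame: x ahead of the robot, y to its left, z up, the work surface at z = 0. Lengths are in m, angles in rad, forces in N, time in s.
With the tool pointing down it reaches from about 0.4 to 0.875 m from the base axis. Payload 19.3 kg.
Tool frame: the origin (TCP) lies midway between the tips of the shut fingers; the grasp point (between the pads) lies 19 mm behind it (robot.pinch_z is the z of the grasp point in the tool frame, in m); z points along the fingers, y is the direction in which the jaws open and shut (so a half turn about z gives the same grasp; the last joint's range is limited). The gripper opens to 85 mm and grips with 20 to 120 N. Pads are 22 mm wide; open, the fingers measure 114 mm over their backs; the gripper's body (76 mm by 85 mm) begins 54 mm behind the grasp point. The pads swing forward as they close: fully open they stand 13 mm farther back than shut.
Start: joints at [-1.416, 0.521, -0.036, 1.599, 0.021, 1.021, -0.113], TCP at [0.139, 0.609, 0.231] pointing down, gripper open.
Joint ranges: [-2.91, 2.91], [-0.3, 2.13], [-1.5, 1.42], [0.17, 2.43], [-1.26, 4.41], [0.16, 1.93], [-2.52, 2.52]. Speed limits (rad/s): [1.89, 1.89, 2.39, 2.39, 3.01, 3.01, 3.01].

## Interface

Orientations are given as a rotation vector (axis times angle).
In Python, from station import robot gives the robot as it stands.
- The arm moves only by the tool move_arm, never from a script. Its argument "motion" is a list of rows, each an object with "dp": the shift along the world's x, y, z in mm, a list of three; "spin": the turn about the world's z in rad. A call has 1 to 10 rows; each row shifts and turns the commanded pose from where the row before left it; what a row does not reach is not made up. A row lasts 1/8 s, in which the tool goes at most 62.5 mm and 10.7 degrees, less where a joint would pass 70% of its speed; a pose out of reach is approached as far as the arm can. A call with a gripper value outside its range is refused whole. "hand" is the closure in counts, from 0 (fully open) to 255 (shut), set as the call begins (left out, the last holds). The fingers move at their own pace and stop on an object; "grip_force" is the grip in N (left out, the last holds). Time passes only in rows, so rows that do not move let the fingers close. It gives the time, the measured TCP pose, the force and the opening at its end, in the units of the state.
- robot.get_obs(): the state, without advancing time (a new reading comes with each control period).
- robot.snapshot(name): name is "scene" or "top" or "wrist"; returns the picture (480x640x3 uint8, blue, green, red); there is no depth.
- robot.camera_model(name): a dict with "fx", "fy", "cx", "cy" (pixels), "distortion" ([k1, k2, p1, p2, k3] as OpenCV has them; the pictures are not rectified), "camera_from_world" (4x4, takes a point from world to camera coordinates); the wrist camera has in their place "hand_eye" (4x4, takes a point from camera to tool coordinates, whose origin is the TCP and whose axes are the flange's). Camera axes: x right, y up, looking along -z (the intrinsics and any distortion apply to the point x, -y, -z); pixel columns grow to the right and rows downward; lengths in m; the calibration is good to about 2 mm. A picture is of the moment at which its call begins: read the wrist's pose just before it. camera_model takes no time and is no camera call.
- robot.sign_off(): hands the job in, once; it reports no verdict.
The state is a dict: "time": time; "qpos": joint angles; "dq": joint speeds; "tau": joint torques, N m; "position": TCP position; "tcp_rot": TCP orientation; "force": force on the tool from outside, world axes, zero at the start; "wrist_torque": the same for the moment, N m; "opening": finger opening in m.
Only numpy, scipy, OpenCV 4.12 (cv2) and the standard library are available. Lean on these libraries where they do the work, as an engineer would, in place of code of your own. Each camera call takes 0.05 s, during which the arm holds its last target.

## Working session

There is one attempt and no reset: what is moved stays moved. The work goes in short steps, Python scripts to look and compute and a tool call to move; the robot and the scene stay as the last step left them, time stands still between calls to the robot, and variables do not carry over. Pictures are saved under pics/ and viewed, and the job is handed in when it is done.

Besides the shell and the picture viewer there is one more tool, called after "Emit:" in YAML: its name, and indented under it one key for each argument. move_arm: Moves the arm, as the interface text tells. Its arguments: {"type":"object","properties":{"motion":{"type":"array"},"hand":{"type":"number"},"grip_force":{"type":"number"}},"required":["motion"]}

```bash
mkdir -p pics; python3 - <<'E'
from station import robot
import cv2
o=robot.get_obs();print(o)
for n in("scene","top"):
    cv2.imwrite(f"pics/{n}0.png",robot.snapshot(n))
    print(n,robot.camera_model(n))
print(robot.camera_model("wrist"))
E
```

```text
{'time': 0.0, 'qpos': array([-1.41621928,  0.52204547, -0.0363316 ,  1.59999967,  0.02120254,
        1.02112167, -0.11277493]), 'dq': array([-0.00035806, -0.00047162,  0.00055029, -0.00159929, -0.00041584,
       -0.00067142,  0.00018639]), 'tau': array([-1.37760911e-03, -9.27133512e+01,  1.97929412e+00, -3.69931519e+01,
        1.77477073e-02,  8.32164427e-03, -2.99558155e-05]), 'position': array([0.13926379, 0.60893192, 0.23070908]), 'tcp_rot': array([-3.52299626e-01, -3.12172809e+00,  1.86621799e-03]), 'force': array([ 0.29404547, -0.45208873, -0.15905904]), 'wrist_torque': array([ 0.02718781,  0.01075986, -0.0106755 ]), 'opening': 0.08602931795955855}
scene {'fx': 439.5337182121551, 'fy': 439.5337182121551, 'cx': 319.4146076604567, 'cy': 241.75566515756697, 'distortion': array([0.00960043, 0.        , 0.        , 0.        , 0.        ]), 'camera_from_world': array([[-0.76756246,  0.64077695,  0.01589894,  0.43484405],
       [-0.41035809, -0.51030468,  0.75577469,  0.19061583],
       [ 0.4923963 ,  0.57358002,  0.65463872, -1.29103406],
       [ 0.        ,  0.        ,  0.   
[... 331 characters left out ...]
1,  0.07295571, -0.58927159],
       [-0.07299105,  0.00198952,  0.99733061, -1.15168901],
       [ 0.        ,  0.        ,  0.        ,  1.        ]])}
{'fx': 342.17032266015684, 'fy': 342.17032266015684, 'cx': 315.15703846044335, 'cy': 234.87815300784587, 'distortion': array([-0.01255093,  0.        ,  0.        ,  0.        ,  0.        ]), 'hand_eye': array([[-7.91067666e-04,  9.53146939e-01,  3.02506671e-01,
         7.69584376e-02],
       [ 9.99999500e-01,  9.39062173e-04, -3.43784039e-04,
         1.43614195e-03],
       [-6.11749277e-04,  3.02506248e-01, -9.53147206e-01,
        -1.43195032e-01],
       [ 0.00000000e+00,  0.00000000e+00,  0.00000000e+00,
         1.00000000e+00]])}
```

View pics/scene0.png

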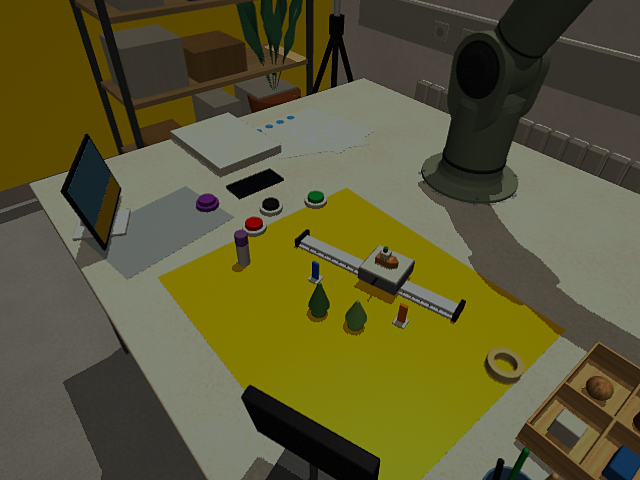

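View pics/top0.png

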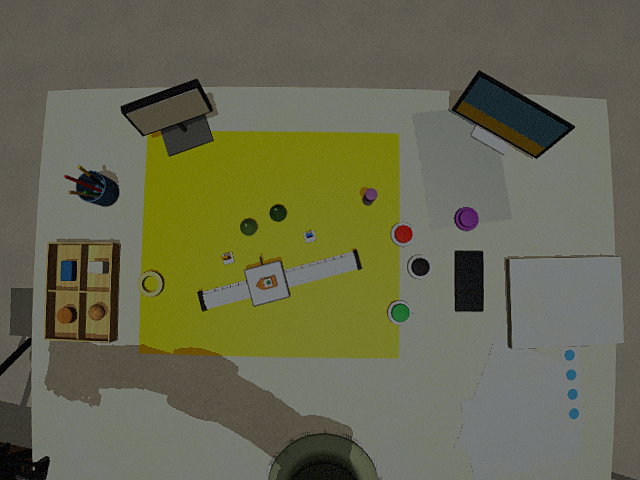

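The top view shows the sled at about (267,284) and its pointer at (261,259). The blue marker is at (309,235), orange at (228,258), and the red button at (402,234). The purple look-alike is at (466,218). The sled has to go to image right, which is world -y. Next I'll measure these.

```bash
cat > h.py <<'E'
import numpy as np, cv2
from station import robot
from scipy.spatial.transform import Rotation as R
def cam(n,obs=None):
    m=robot.camera_model(n)
    K=np.array([[m['fx'],0,m['cx']],[0,m['fy'],m['cy']],[0,0,1]]);d=np.array(m['distortion'])
    if n=='wrist':
        T=np.eye(4);T[:3,:3]=R.from_rotvec(obs['tcp_rot']).as_matrix();T[:3,3]=obs['position']
        W=T@m['hand_eye']
    else: W=np.linalg.inv(m['camera_from_world'])
    return K,d,W
def ray(c,uv):
    K,d,W=c
    p=cv2.undistortPoints(np.array(uv,float).reshape(-1,1,2),K,d).reshape(-1,2)
    v=np.c_[p[:,0],-p[:,1],-np.ones(len(p))]@W[:3,:3].T
    return W[:3,3],v
def onz(c,uv,z):
    o,v=ray(c,uv); return o+v*((z-o[2])/v[:,2])[:,None]
def proj(c,P):
    K,d,W=c
    q=(np.atleast_2d(P)-W[:3,3])@W[:3,:3]; q=q*[1,-1,-1]
    return cv2.projectPoints(q,np.zeros(3),np.zeros(3),K,d)[0].reshape(-1,2)
E
python3 - <<'E'
from h import *
t=cv2.imread('pics/top0.png');s=cv2.imread('pics/scene0.png')
def z(im,x,y,w,h,k,n):
    a=cv2.resize(im[y:y+h,x:x+w],None,fx=k,fy=k,interpolation=cv2.INTER_NEAREST);a=cv2.convertScaleAbs(a,alpha=1.6);cv2.imwrite(n,a)
z(t,190,190,190,130,4,'pics/tz.png')
c=cam('top')
hsv=cv2.cvtColor(t,cv2.COLOR_BGR2HSV)
def blob(name,lo,hi,roi,zz,hs=hsv,c=c):
    x,y,w,h=roi
    m=cv2.inRange(hs,lo,hi);k=np.zeros_like(m);k[y:y+h,x:x+w]=m[y:y+h,x:x+w]
    n,l,st,ce=cv2.connectedComponentsWithStats(k)
    i=1+np.argmax(st[1:,4]);print(name,st[i],ce[i].round(1),onz(c,ce[i],zz).round(4))
blob('red',(0,120,60),(8,255,255),(385,215,40,40),.024)
blob('redhi',(172,120,60),(180,255,255),(385,215,40,40),.024)
blob('blue',(100,100,30),(130,255,255),(295,225,30,20),.05)
blob('orange',(5,120,60),(20,255,255),(220,245,17,20),.05)
blob('green',(50,100,30),(85,255,255),(385,295,40,40),.024)
blob('purplecap',(130,60,30),(165,255,255),(355,180,30,30),.086)
for r in [(195,285,15,30),(350,243,14,30)]: blob('stop',(0,0,0),(180,255,28),r,.022)
E
```

```text
red [395 225  18  18 227] [403.1 233.5] [[ 0.6241 -0.1856  0.024 ]]
redhi [409 239   2   2   2] [409.5 239.5] [[ 0.6098 -0.2011  0.024 ]]
blue [306 233   7   5  21] [309.  234.6] [[0.6155 0.0413 0.05  ]]
orange [224 255   4   5   9] [226.1 256.7] [[0.5607 0.2356 0.05  ]]
green [392 304  18  18 251] [400.1 312.4] [[ 0.4343 -0.1791  0.024 ]]
purplecap [365 189  12  13 114] [370.5 194.4] [[ 0.7071 -0.0995  0.086 ]]
stop [198 291   9  20  72] [201.4 300.5] [[0.4556 0.2984 0.022 ]]
stop [354 250   7  19  55] [356.9 258.8] [[ 0.5615 -0.0743  0.022 ]]
```

View pics/tz.png

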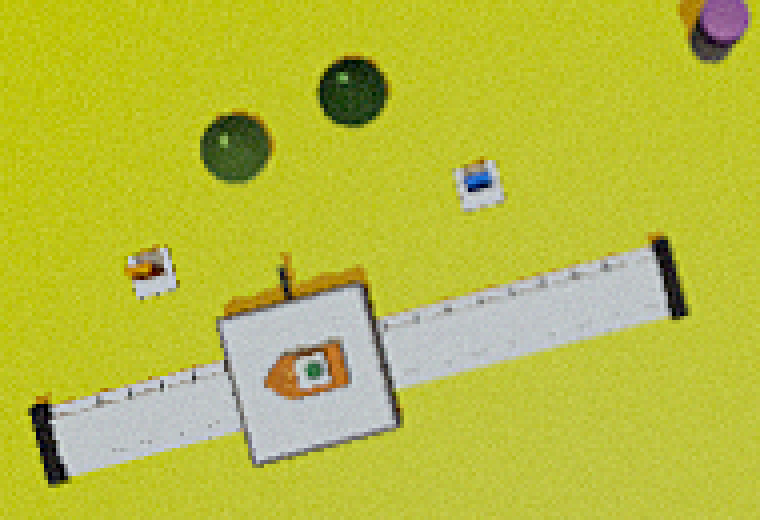

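```bash
cat >> h.py <<'E'
E
python3 - <<'E'
from h import *
c=cam('top')
f=lambda z:np.array(z)/4+190-.375
a=onz(c,f([[45,445],[671,279]]),.022)
d=a[0]-a[1];ry=d[:2]/np.linalg.norm(d[:2]);rx=np.array([ry[1],-ry[0]]);mid=a.mean(0)[:2]
print('stops',a.round(4),np.linalg.norm(d),'yaw',np.degrees(np.arctan2(rx[1],rx[0])),rx,ry,mid)
cor=onz(c,f([[220,321],[365,286],[399,424],[256,463]]),.05)
print(cor.round(4),[np.linalg.norm(cor[i]-cor[i-1]).round(4) for i in range(4)])
L=lambda p:np.round([(p[:2]-mid)@rx,(p[:2]-mid)@ry],4)
print('sled',cor.mean(0),L(cor.mean(0)))
print('ptr',L(onz(c,f([[284,266]]),.043)[0]))
print('blue top',L(onz(c,[[309,234.6]],.05)[0]))
print('foot',L(onz(c,f([[481,185]]),.002)[0]))
E
```

```text
stops [[ 0.4547  0.2997  0.022 ]
 [ 0.5602 -0.0754  0.022 ]] 0.3896723275582872 yaw 15.712895774729311 [0.96263082 0.27081712] [-0.27081712  0.96263082] [0.50742546 0.11215061]
[[0.5304 0.191  0.05  ]
 [0.5522 0.1062 0.05  ]
 [0.4719 0.0848 0.05  ]
 [0.4477 0.1681 0.05  ]] [np.float64(0.0857), np.float64(0.0876), np.float64(0.0831), np.float64(0.0867)]
sled [0.50053784 0.13750892 0.05      ] [0.0002 0.0263]
ptr [0.0656 0.0259]
blue top [ 0.0849 -0.0976]
foot [ 0.0861 -0.0992]
```

Emit:
move_arm:
  motion:
    - {"dp": [34,-38,0],"spin": -0.107}
    - {"dp": [34,-38,0],"spin": -0.107}
    - {"dp": [34,-38,0],"spin": -0.107}
    - {"dp": [34,-38,0],"spin": -0.107}
    - {"dp": [34,-38,0],"spin": -0.107}
    - {"dp": [34,-38,0],"spin": -0.107}
    - {"dp": [34,-38,0],"spin": -0.107}
    - {"dp": [34,-38,0],"spin": -0.107}
    - {"dp": [34,-38,0],"spin": -0.107}
    - {"dp": [34,-38,0],"spin": -0.107}
  hand: 255

```text
time: 1.35
position: [0.4801, 0.2279, 0.2312]
tcp_rot: [-1.899, -2.503, 0.0]
force: [1.5, 1.3, -0.3]
opening: -0.0002
```

```bash
python3 - <<'E'
from h import *
o=robot.get_obs();np.save('o1.npy',o,allow_pickle=True)
cv2.imwrite('pics/w1.png',robot.snapshot('wrist'));print(o['position'],R.from_rotvec(o['tcp_rot']).as_matrix().round(3))
E
```

```text
[0.48014607 0.22791637 0.2312232 ] [[-0.269  0.963 -0.   ]
 [ 0.963  0.269 -0.   ]
 [ 0.    -0.    -1.   ]]
```

View pics/w1.png

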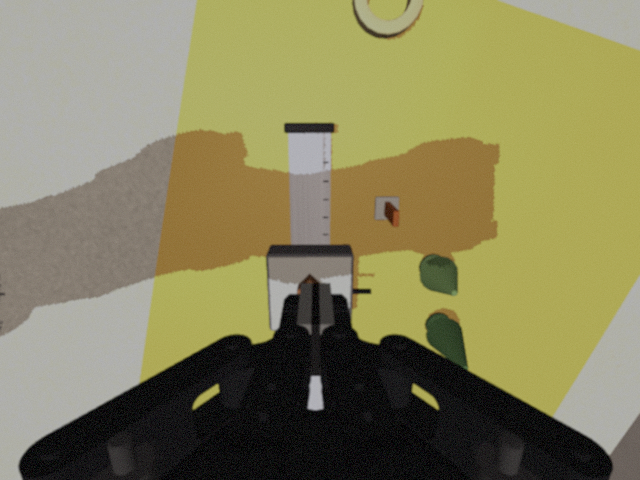

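The wrist view shows the pointer tip at (371,291), the orange marker at (388,210), the rail stop at (309,127), and nothing below the tool. I'm lowering on the +y side of the sled.

Emit:
move_arm:
  motion:
    - {"dp": [-5,-1,-45],"spin": 0.005}
    - {"dp": [0,0,-45],"spin": 0}
    - {"dp": [0,0,-45],"spin": 0}
    - {"dp": [0,0,-40],"spin": 0}
    - {"dp": [0,0,-24],"spin": 0}
    - {"dp": [0,0,0],"spin": 0}

```text
time: 2.15
position: [0.4733, 0.2277, 0.0309]
tcp_rot: [-1.888, -2.51, 0.005]
force: [0.1, 0.6, 0.6]
opening: 0.0001
```

```bash
python3 - <<'E'
from h import *
o=np.load('o1.npy',allow_pickle=True).item();c=cam('wrist',o)
mid=np.array([.50743,.11215]);rx=np.array([.96263,.27082]);ry=np.array([-.27082,.96263])
L=lambda p:np.round([(p[:2]-mid)@rx,(p[:2]-mid)@ry],4)
print('ptr',L(onz(c,[[371,291]],.043)[0]),'stop',L(onz(c,[[309,127]],.022)[0]),'sled far edge',L(onz(c,[[267,255]],.05)[0]),L(onz(c,[[352,255]],.05)[0]))
c=cam('top');im=robot.snapshot('top');cv2.imwrite('pics/t2.png',cv2.resize(im[190:320,190:380],None,fx=4,fy=4,interpolation=cv2.INTER_NEAREST))
p=robot.get_obs()['position'];print(p,L(p))
E
```

```text
ptr [0.0659 0.0291] stop [0.0004 0.197 ] sled far edge [-0.0427  0.0733] [0.0434 0.0731]
[0.47408689 0.22800748 0.03216358] [-0.0007  0.1206]
```

View pics/t2.png

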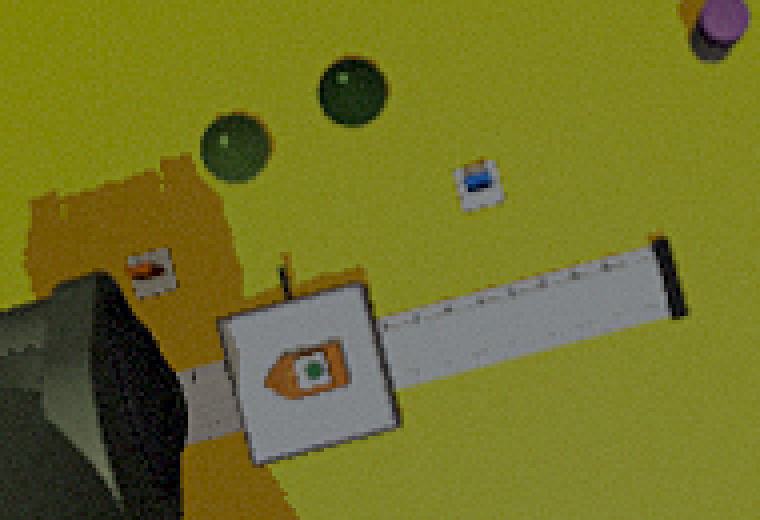

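Emit:
move_arm:
  motion:
    - {"dp": [2.7,-9.6,0],"spin": 0}
    - {"dp": [2.7,-9.6,0],"spin": 0}
    - {"dp": [2.2,-7.7,0],"spin": 0}
    - {"dp": [1.6,-5.8,0],"spin": 0}
    - {"dp": [1.6,-5.8,0],"spin": 0}
    - {"dp": [2.7,-9.6,0],"spin": 0}
    - {"dp": [2.7,-9.6,0],"spin": 0}
    - {"dp": [2.7,-9.6,0],"spin": 0}
    - {"dp": [2.7,-9.6,0],"spin": 0}
    - {"dp": [0,0,0],"spin": 0}

```text
time: 3.45
position: [0.4961, 0.1502, 0.0323]
tcp_rot: [1.89, 2.509, -0.001]
force: [-0.1, -0.4, 0.1]
opening: -0.0
```

```bash
python3 - <<'E'
from h import *
mid=np.array([.50743,.11215]);rx=np.array([.96263,.27082]);ry=np.array([-.27082,.96263])
L=lambda p:np.round([(p[:2]-mid)@rx,(p[:2]-mid)@ry],4)
im=robot.snapshot('top');cv2.imwrite('pics/t3.png',cv2.resize(im[190:320,190:380],None,fx=4,fy=4,interpolation=cv2.INTER_NEAREST))
o=robot.get_obs();p=o['position'];print(p,L(p),o['force'])
E
```

```text
[0.49587703 0.15083553 0.0321983 ] [-0.0006  0.0404] [0.12613238 0.64644388 0.26818728]
```

View pics/t3.png

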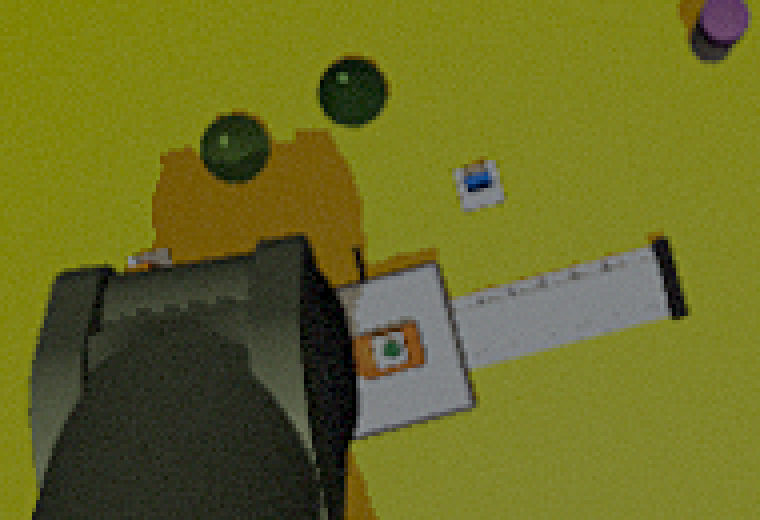

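The top view shows the sled moving, with its front corners now at zoom (438,264) and (474,405).

```bash
cat >> h.py <<'E'
mid=np.array([.50743,.11215]);rx=np.array([.96263,.27082]);ry=np.array([-.27082,.96263])
L=lambda p:np.round([(p[:2]-mid)@rx,(p[:2]-mid)@ry],4)
E
python3 - <<'E'
from h import *
c=cam('top');f=lambda z:np.array(z)/4+190-.375
for p in [[365,286],[399,424],[438,264],[474,405]]: print(L(onz(c,f([p]),.05)[0]))
for p in [[284,266],[360,248]]: print('ptr',L(onz(c,f([p]),.043)[0]))
E
```

```text
[ 0.0415 -0.0179]
[-0.0416 -0.0167]
[ 0.043  -0.0625]
[-0.0422 -0.0619]
ptr [0.0656 0.0259]
ptr [ 0.0644 -0.0202]
```

Emit:
move_arm:
  motion:
    - {"dp": [1.6,-5.8,0],"spin": 0}
    - {"dp": [2.7,-9.6,0],"spin": 0}
    - {"dp": [2.7,-9.6,0],"spin": 0}
    - {"dp": [2.7,-9.6,0],"spin": 0}
    - {"dp": [2.7,-9.6,0],"spin": 0}
    - {"dp": [2.7,-9.6,0],"spin": 0}
    - {"dp": [1.6,-5.8,0],"spin": 0}
    - {"dp": [1.0,-3.6,0],"spin": 0}
    - {"dp": [0.4,-1.5,0],"spin": 0}
    - {"dp": [0,0,0],"spin": 0}

```text
time: 4.75
position: [0.5141, 0.0867, 0.0323]
tcp_rot: [1.888, 2.511, -0.0]
force: [0.2, -0.1, 0.3]
opening: -0.0
```

```bash
python3 - <<'E'
from h import *
im=robot.snapshot('top');cv2.imwrite('pics/t4.png',cv2.resize(im[215:315,260:370],None,fx=7,fy=6,interpolation=cv2.INTER_CUBIC))
o=robot.get_obs();p=o['position'];print(p,L(p),o['force'])
E
```

```text
[0.51402256 0.08669619 0.03230083] [-0.0005 -0.0263] [-0.45931529  0.55739418 -0.29651764]
```

View pics/t4.png

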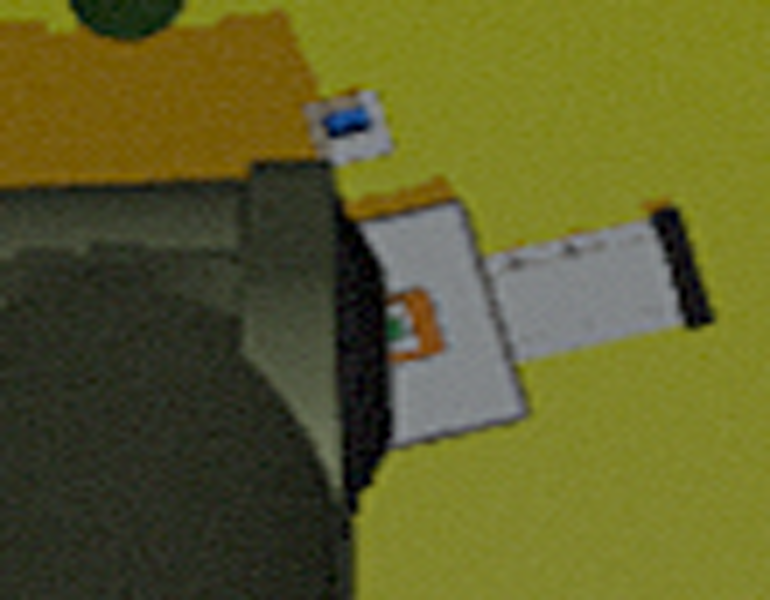

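```bash
python3 - <<'E'
from h import *
im=robot.snapshot('scene');a=cv2.resize(im[220:340,280:440],None,fx=5,fy=5,interpolation=cv2.INTER_CUBIC);cv2.imwrite('pics/s4.png',cv2.convertScaleAbs(a,alpha=1.6))
c=cam('top')
for p in [[326.3-.5,248.3-.5],[334.9-.5,283.7-.5]]: print(L(onz(c,[p],.05)[0]))
E
```

```text
[ 0.0446 -0.1278]
[-0.0407 -0.1258]
```

View pics/s4.png

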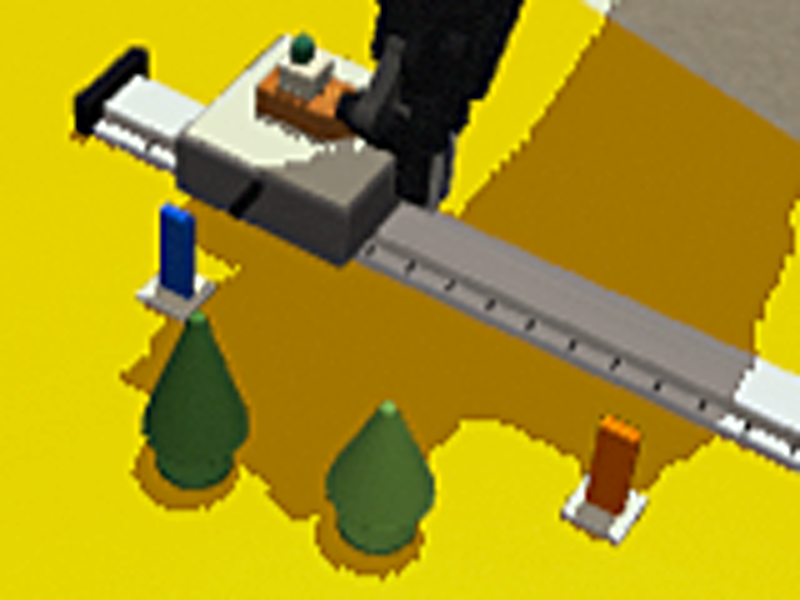

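```bash
python3 - <<'E'
from h import *
c=cam('scene');f=lambda p:[[280+p[0]/5-.4,220+p[1]/5-.4]]
print('ptr',L(onz(c,f([237,213]),.043)[0]))
print('blue top',L(onz(c,f([178,210]),.05)[0]),'foot',L(onz(c,f([177,292]),.002)[0]))
print('orange top',L(onz(c,f([620,428]),.05)[0]))
print('stop top ',L(onz(c,f([110,75]),.022)[0]))
E
```

```text
ptr [ 0.061  -0.0814]
blue top [ 0.0802 -0.099 ] foot [ 0.0816 -0.098 ]
orange top [0.0816 0.1094]
stop top  [-0.0019 -0.1953]
```

Emit:
move_arm:
  motion:
    - {"dp": [0.8,-2.9,0],"spin": 0}
    - {"dp": [0.8,-2.9,0],"spin": 0}
    - {"dp": [0.8,-2.9,0],"spin": 0}
    - {"dp": [0.5,-1.9,0],"spin": 0}
    - {"dp": [0,0,0],"spin": 0}
    - {"dp": [-2.7,9.6,0],"spin": 0}
    - {"dp": [-8,28.8,0],"spin": 0}
    - {"dp": [-11,38.4,0],"spin": 0}
    - {"dp": [-11,38.4,30],"spin": 0}
    - {"dp": [0,0,0],"spin": 0}

```text
time: 6.1
position: [0.4837, 0.1955, 0.0636]
tcp_rot: [-1.882, -2.516, -0.004]
force: [1.3, -1.2, -0.4]
opening: -0.0001
```

```bash
python3 - <<'E'
from h import *
im=robot.snapshot('top');cv2.imwrite('pics/t5.png',cv2.convertScaleAbs(cv2.resize(im[215:315,260:370],None,fx=6,fy=6,interpolation=cv2.INTER_CUBIC),alpha=1.6))
im=robot.snapshot('scene');a=cv2.resize(im[230:290,290:370],None,fx=10,fy=10,interpolation=cv2.INTER_CUBIC);cv2.imwrite('pics/s5.png',cv2.convertScaleAbs(a,alpha=1.6))
o=robot.get_obs();p=o['position'];print(p,L(p),o['force'])
E
```

```text
[0.48397188 0.19179501 0.06235872] [-0.001  0.083] [ 0.51493252 -0.26647459  0.9672312 ]
```

View pics/t5.png

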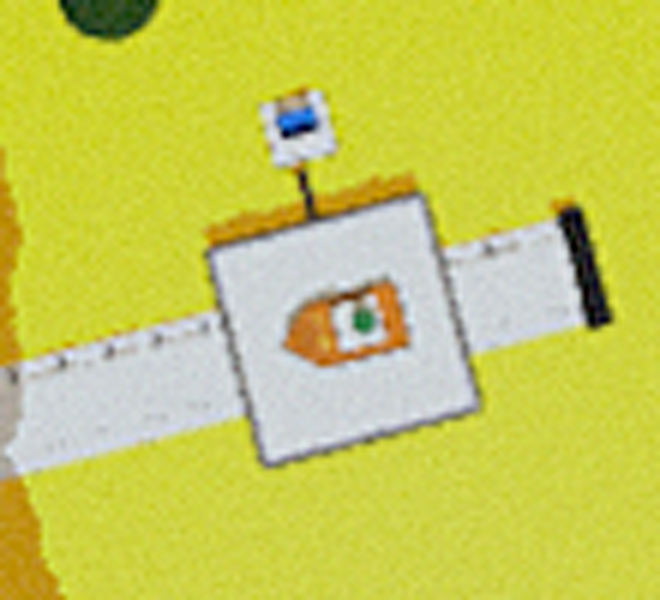

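View pics/s5.png

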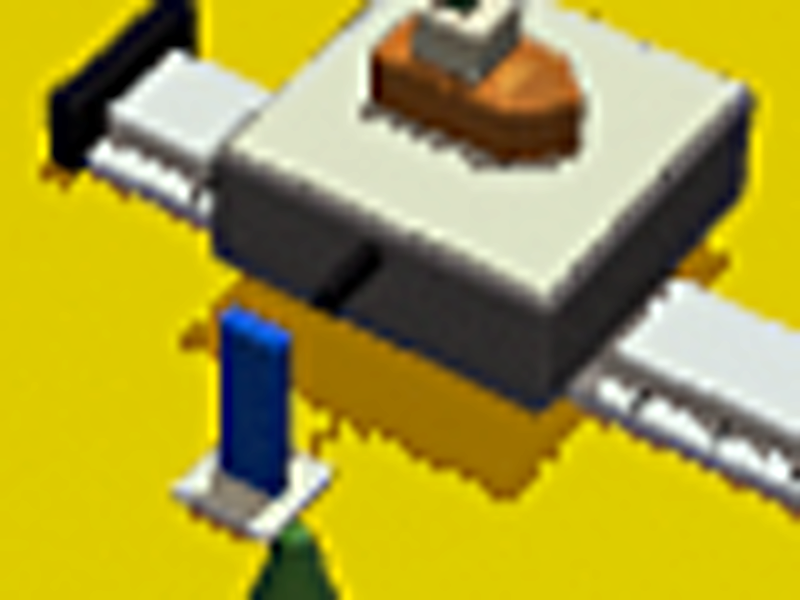

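```bash
python3 - <<'E'
from h import *
c=cam('top');f=lambda p:[[260+p[0]/6-.4,215+p[1]/6-.4]]
print('ptr tip/root',L(onz(c,f([301,171]),.043)[0]),L(onz(c,f([312,214]),.043)[0]))
print('sled corners',[L(onz(c,f(p),.05)[0]) for p in ([210,250],[424,195],[479,407],[267,463])])
print('blue',L(onz(c,f([297,122]),.05)[0]),'foot',L(onz(c,f([300,130]),.002)[0]),'footcorners',[L(onz(c,f(p),.002)[0]) for p in ([262,105],[326,92],[338,152],[275,167])])
c=cam('scene');f=lambda p:[[290+p[0]/10-.45,230+p[1]/10-.45]]
print('scene ptr',L(onz(c,f([325,302]),.043)[0]))
print('blue top corners',L(onz(c,f([222,313]),.05)[0]),L(onz(c,f([290,335]),.05)[0]),'foot',[L(onz(c,f(p),.003)[0]) for p in ([173,490],[265,535],[330,470])])
print('sledcorners',[L(onz(c,f(p),.05)[0]) for p in ([217,150],[545,300],[750,92])])
E
```

```text
ptr tip/root [ 0.0656 -0.0942] [ 0.0481 -0.0941]
sled corners [array([ 0.0442, -0.0519]), array([ 0.0435, -0.1383]), array([-0.042 , -0.1376]), array([-0.0418, -0.0522])]
blue [ 0.0841 -0.0976] foot [ 0.0854 -0.0983] footcorners [array([ 0.0993, -0.0859]), array([ 0.0977, -0.1125]), array([ 0.0726, -0.111 ]), array([ 0.0733, -0.0845])]
scene ptr [ 0.0608 -0.0944]
blue top corners [ 0.0826 -0.1063] [ 0.0798 -0.0906] foot [array([ 0.0941, -0.111 ]), array([ 0.0936, -0.0869]), array([ 0.0691, -0.0864])]
sledcorners [array([ 0.0402, -0.1375]), array([ 0.0392, -0.0522]), array([-0.046 , -0.0508])]
```

The pointer stands at about y -94.4 mm on the rail and the blue marker at about -98.2 mm, in both views. It needs 3.7 mm more.

Emit:
move_arm:
  motion:
    - {"dp": [5.4,-19.2,-30],"spin": 0}
    - {"dp": [8,-28.8,0],"spin": 0}
    - {"dp": [8,-28.8,0],"spin": 0}
    - {"dp": [5.4,-19.2,0],"spin": 0}
    - {"dp": [2.7,-9.6,0],"spin": 0}
    - {"dp": [1.6,-5.8,0],"spin": 0}
    - {"dp": [1.1,-3.8,0],"spin": 0}
    - {"dp": [0.6,-1.8,0],"spin": 0}
    - {"dp": [0.6,-1.8,0],"spin": 0}
    - {"dp": [0,0,0],"spin": 0}

```text
time: 7.45
position: [0.5176, 0.0726, 0.0323]
tcp_rot: [-1.888, -2.511, 0.0]
force: [-1.6, 0.2, -0.5]
opening: -0.0003
```

Emit:
move_arm:
  motion:
    - {"dp": [-2.7,9.6,0],"spin": 0}
    - {"dp": [-8,28.8,0],"spin": 0}
    - {"dp": [-11,38.4,0],"spin": 0}
    - {"dp": [-11,38.4,30],"spin": 0}
    - {"dp": [0,0,0],"spin": 0}

```text
time: 8.07
position: [0.4846, 0.192, 0.0637]
tcp_rot: [1.882, 2.515, 0.005]
force: [-0.1, -1.0, -0.3]
opening: 0.0004
```

```bash
python3 - <<'E'
from h import *
im=robot.snapshot('top');cv2.imwrite('pics/t6.png',cv2.convertScaleAbs(cv2.resize(im[215:315,260:370],None,fx=6,fy=6,interpolation=cv2.INTER_CUBIC),alpha=1.6))
im=robot.snapshot('scene');a=cv2.resize(im[230:290,290:370],None,fx=10,fy=10,interpolation=cv2.INTER_CUBIC);cv2.imwrite('pics/s6.png',cv2.convertScaleAbs(a,alpha=1.6))
o=robot.get_obs();p=o['position'];print(p,L(p),o['force'])
E
```

```text
[0.48483975 0.18829648 0.06243502] [-0.0011  0.0794] [-0.34362735  0.12784806 -0.20000942]
```

View pics/t6.png

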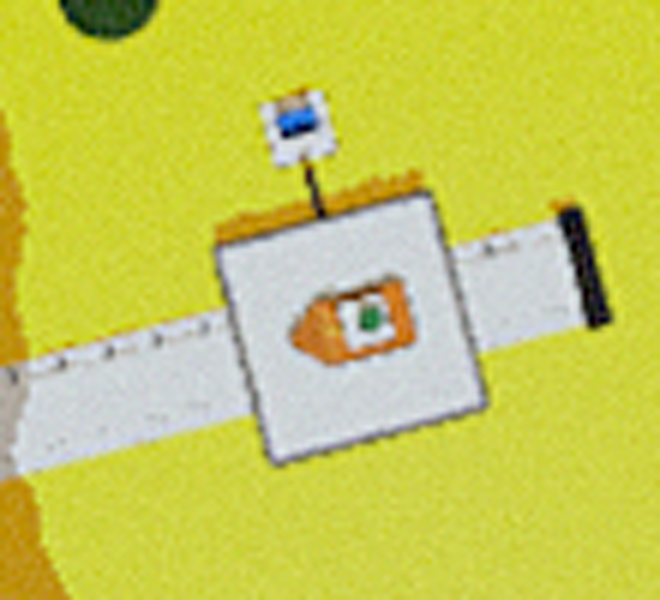

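View pics/s6.png

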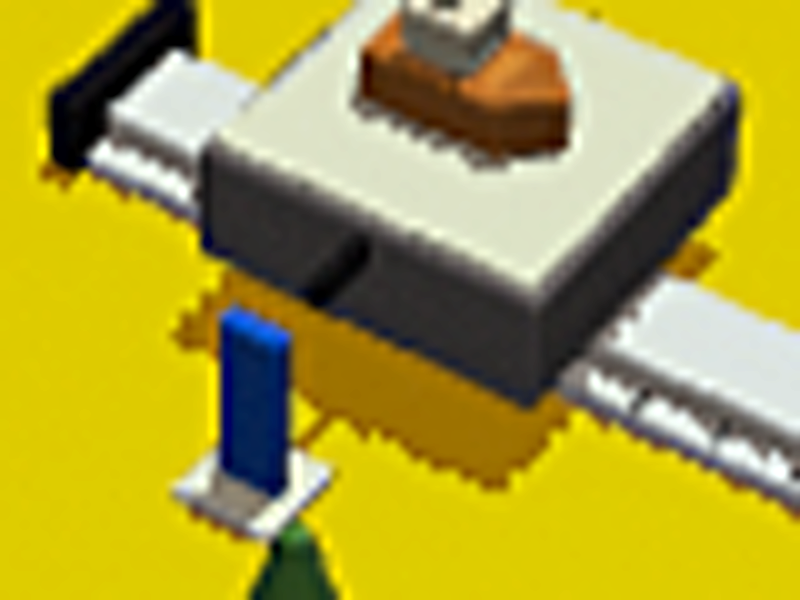

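```bash
python3 - <<'E'
from h import *
c=cam('top');f=lambda p:[[260+p[0]/6-.4,215+p[1]/6-.4]]
print('ptr',L(onz(c,f([309,169]),.043)[0]),L(onz(c,f([321,213]),.043)[0]))
print('sled corners',np.mean([L(onz(c,f(p),.05)[0]) for p in ([218,244],[433,191],[486,405],[276,463])],0))
c=cam('scene');f=lambda p:[[290+p[0]/10-.45,230+p[1]/10-.45]]
print('scene ptr',L(onz(c,f([314,298]),.043)[0]))
print('sledcorners',[L(onz(c,f(p),.05)[0]) for p in ([206,142],[532,290],[740,85])])
print(L(np.array([.6241,-.1856])))
E
```

```text
ptr [ 0.0656 -0.0975] [ 0.0475 -0.0976]
sled corners [ 0.0013   -0.098425]
scene ptr [ 0.0611 -0.097 ]
sledcorners [array([ 0.0394, -0.1411]), array([ 0.0382, -0.0562]), array([-0.0468, -0.0539])]
[ 0.0317 -0.3182]
```

Two views put the pointer and sled centre at -97 to -98.5 mm and the marker at about -98 mm, so they're aligned within about 1 mm. Next is the red button.

Emit:
move_arm:
  motion:
    - {"dp": [0,0,60],"spin": 0}
    - {"dp": [0,0,60],"spin": 0}
    - {"dp": [17.4,-46.7,0],"spin": 0}
    - {"dp": [17.4,-46.7,0],"spin": 0}
    - {"dp": [17.4,-46.7,0],"spin": 0}
    - {"dp": [17.4,-46.7,0],"spin": 0}
    - {"dp": [17.4,-46.7,0],"spin": 0}
    - {"dp": [17.4,-46.7,0],"spin": 0}
    - {"dp": [17.4,-46.7,0],"spin": 0}
    - {"dp": [17.4,-46.7,0],"spin": 0}

```text
time: 9.43
position: [0.6239, -0.1888, 0.1815]
tcp_rot: [-1.89, -2.508, 0.001]
force: [0.4, 0.4, -0.3]
opening: -0.0003
```

```bash
python3 - <<'E'
from h import *
s=cv2.imread('pics/scene0.png');h=cv2.cvtColor(s,cv2.COLOR_BGR2HSV)
m=cv2.inRange(h,(0,120,80),(8,255,255));m[:, :235]=0;m[:,275:]=0;m[:205]=0;m[240:]=0
print('scene red',onz(cam('scene'),[cv2.connectedComponentsWithStats(m)[3][1]],.022))
o=robot.get_obs();w=robot.snapshot('wrist');cv2.imwrite('pics/w7.png',w);print(o['position'],o['force'])
c=cam('wrist',o);print('proj red',proj(c,[.6241,-.1856,.024]))
h=cv2.cvtColor(w,cv2.COLOR_BGR2HSV);m=cv2.inRange(h,(0,140,80),(6,255,255))|cv2.inRange(h,(174,140,80),(180,255,255))
n,l,st,ce=cv2.connectedComponentsWithStats(m);i=1+np.argmax(st[1:,4]);print(st[i],ce[i],onz(c,[ce[i]],.024))
E
```

```text
scene red [[ 0.62048676 -0.18898649  0.022     ]]
[ 0.62386021 -0.18875307  0.18148075] [ 0.42662897  0.42394883 -0.28856391]
proj red [[315.2799324  214.12244359]]
[ 293  190   45   45 1611] [314.84295469 212.02545003] [[ 0.62318528 -0.18383556  0.024     ]]
```

View pics/w7.png

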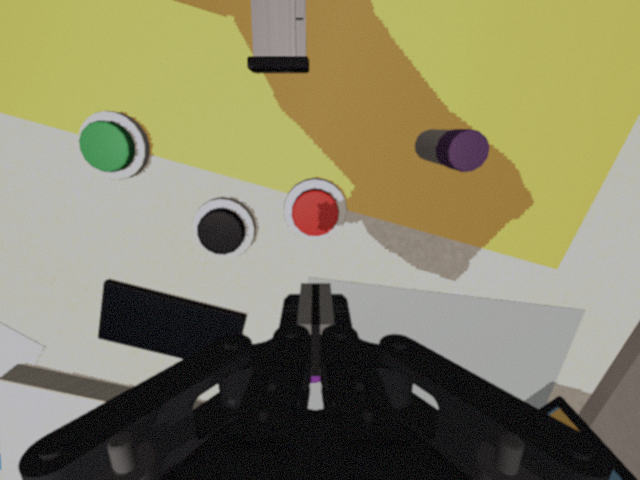

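The wrist view shows the red cap at (315,212), which gives (0.6235, -0.185) and agrees with the other views. I'm descending onto it.

Emit:
move_arm:
  motion:
    - {"dp": [0,3,-45],"spin": 0}
    - {"dp": [0,0,-45],"spin": 0}
    - {"dp": [0,0,-40],"spin": 0}
    - {"dp": [0,0,-15],"spin": 0}
    - {"dp": [0,0,-8],"spin": 0}
    - {"dp": [0,0,-4],"spin": 0}
    - {"dp": [0,0,-2],"spin": 0}
    - {"dp": [0,0,0],"spin": 0}

```text
time: 10.48
position: [0.6247, -0.1831, 0.0241]
tcp_rot: [1.888, 2.51, 0.001]
force: [0.6, -1.0, 1.2]
opening: -0.0002
```

```bash
python3 - <<'E'
from h import *
o=robot.get_obs();print(o['position'],o['force'])
E
```

```text
[ 0.62465705 -0.18307453  0.02405429] [ 0.56939367 -0.95490146  1.20881635]
```

Emit:
move_arm:
  motion:
    - {"dp": [0,0,-1],"spin": 0}
    - {"dp": [0,0,-1],"spin": 0}
    - {"dp": [0,0,-1],"spin": 0}
    - {"dp": [0,0,0],"spin": 0}

```text
time: 10.98
position: [0.6243, -0.183, 0.0204]
tcp_rot: [1.888, 2.51, 0.0]
force: [1.8, -0.3, 2.7]
opening: 0.0005
```

Emit:
move_arm:
  motion:
    - {"dp": [0,0,-1],"spin": 0}
    - {"dp": [0,0,-1],"spin": 0}
    - {"dp": [0,0,0],"spin": 0}

```text
time: 11.35
position: [0.6243, -0.183, 0.0183]
tcp_rot: [1.888, 2.51, 0.0]
force: [2.8, -0.2, 4.1]
opening: 0.0004
```

Emit:
move_arm:
  motion:
    - {"dp": [0,0,-1],"spin": 0}
    - {"dp": [0,0,0],"spin": 0}
    - {"dp": [0,0,0],"spin": 0}

```text
time: 11.72
position: [0.6243, -0.183, 0.0174]
tcp_rot: [1.888, 2.51, 0.0]
force: [3.7, -0.5, 4.5]
opening: -0.0
```

```bash
python3 - <<'E'
from h import *
o=robot.get_obs();print(o['position'],o['force'])
im=robot.snapshot('scene');cv2.imwrite('pics/s8.png',cv2.resize(im[170:270,190:350],None,fx=5,fy=5,interpolation=cv2.INTER_CUBIC))
o=robot.get_obs();print(o['position'],o['force'])
E
```

```text
[ 0.62426888 -0.1829628   0.0173743 ] [ 3.7472267  -0.50708043  4.51214676]
[ 0.62426735 -0.18293632  0.01736052] [ 2.96624701 -1.7211515   5.23826668]
```

View pics/s8.png

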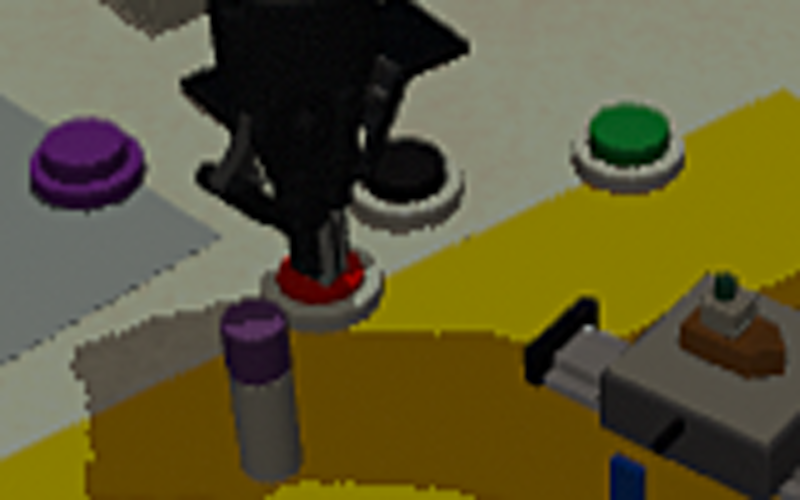

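The scene view shows the fingertips on the red cap, at (320,275) in the crop, sunk into its housing. Depth is about 6.6 mm at about 5 N, past half way. Releasing and withdrawing.

Emit:
move_arm:
  motion:
    - {"dp": [0,0,5],"spin": 0}
    - {"dp": [0,0,15],"spin": 0}
    - {"dp": [0,0,40],"spin": 0}
    - {"dp": [0,0,50],"spin": 0}
    - {"dp": [0,0,50],"spin": 0}
    - {"dp": [0,-40,30],"spin": 0}
    - {"dp": [0,-40,0],"spin": 0}
    - {"dp": [0,-20,0],"spin": 0}
    - {"dp": [0,0,0],"spin": 0}

```text
time: 12.9
position: [0.6233, -0.2839, 0.2071]
tcp_rot: [-1.89, -2.508, 0.001]
force: [0.1, 1.0, -0.9]
opening: -0.0004
```

```bash
python3 - <<'E'
from h import *
im=robot.snapshot('top');cv2.imwrite('pics/t9.png',im)
s=robot.snapshot('scene');cv2.imwrite('pics/s9.png',cv2.convertScaleAbs(cv2.resize(s[170:330,190:430],None,fx=3.3,fy=3.3,interpolation=cv2.INTER_CUBIC),alpha=1.4))
t0=cv2.imread('pics/t6.png');t=cv2.convertScaleAbs(cv2.resize(im[215:315,260:370],None,fx=6,fy=6,interpolation=cv2.INTER_CUBIC),alpha=1.6)
cv2.imwrite('pics/t9z.png',t)
o=robot.get_obs();print(o['position'],o['force'],o['time'])
E
```

```text
[ 0.62411099 -0.28162881  0.20694531] [-0.23657291 -0.32689556 -0.63533239] 13.0
```

View pics/s9.png

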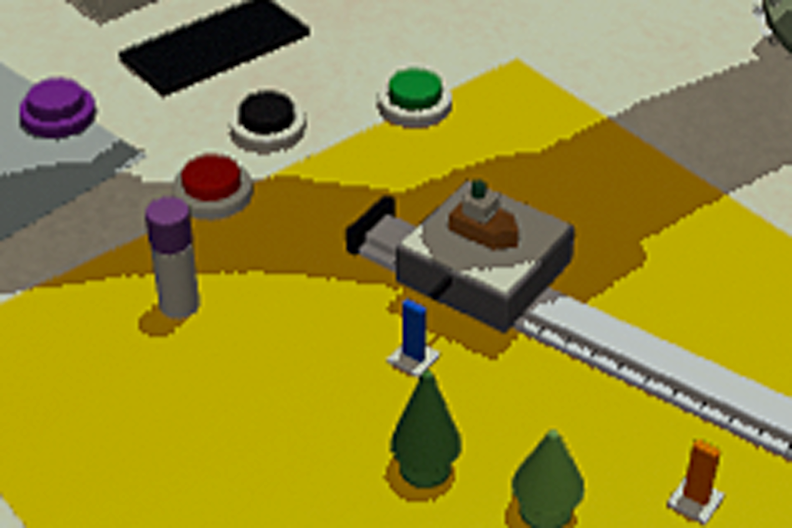

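View pics/t9z.png

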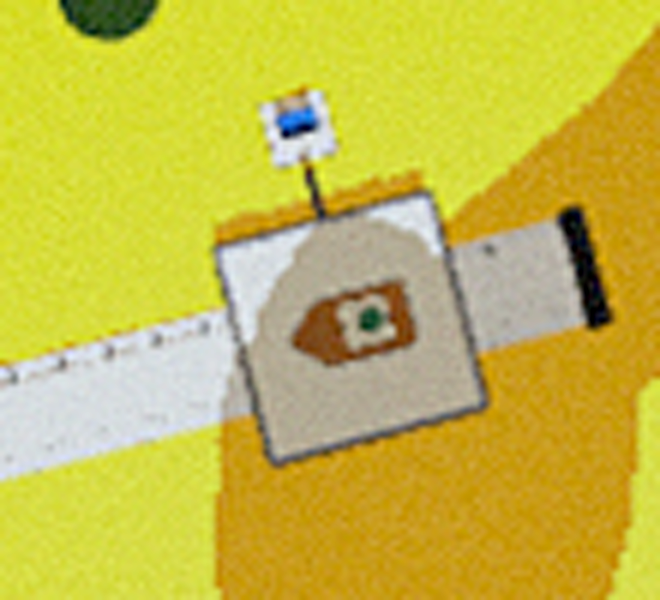

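View pics/t9.png

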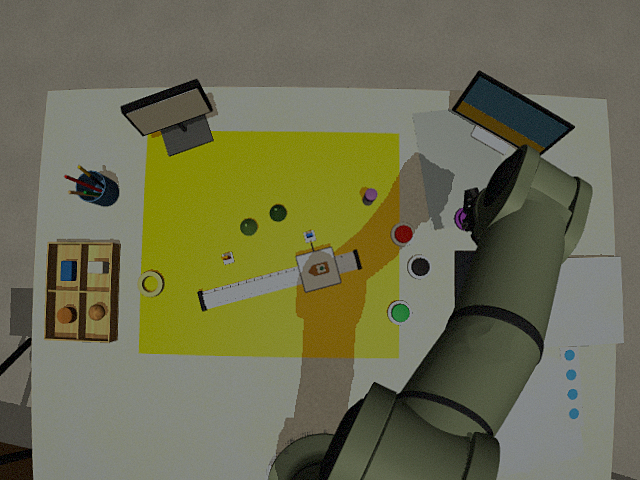

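The red cap is back up, the sled is unchanged with its pointer at the blue marker, all else is in place, and the arm is clear at z 0.207 m.

```bash
python3 -c "
from station import robot
print(robot.sign_off())"
```

```text
the job is handed in; nothing more can be done
None
```

The frame is taken and the job was handed in at about 13 s. I pushed the sled with the shut fingertips on its end face, without gripping it. Once the pointer stood in front of the blue marker I took the fingers off. I then pressed the red button once, let it come up and withdrew.

- **Pointer:** it reads -97.0 to -97.6 mm along the rail and the sled's middle about -98.4 mm. The blue marker reads -97.6 to -99 mm, so they line up to about 1 mm, within the limits of the pictures. The sled had not moved after the button press.
- **Button:** it went down about 6.6 mm at roughly 5 N, past half way. That comes from the tool height and a noisy force reading. The last picture shows the cap back up.
- **Everything else:** the last pictures show the other things in place and the arm touching nothing.
- **Disagreements between views:**
  - The scene camera read points about 4 mm short across the rail.
  - The wrist camera read points about 2 mm off along the rail.
  - I therefore compared pointer and marker only within the same view.

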